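# Open the rising-stem air valve on the workbench

### The job

I want to use the air handpiece: open the bench valve with the blue bar knob fully, turning the knob anticlockwise (seen from above) to its stop and letting your hand rise with it as its stem climbs, then let go. Leave the red gas valve shut.

Things in the scene. Friction and masses are not known exactly. Their poses are not given: they have to be found in the camera images.
- air_knob (a joint): Angle of the BLUE bar knob (air valve), rad: 0 shut, grows anticlockwise seen from above, 1.3 = fully open at a hard stop. Starts at 0 to 0.3. Tied to the angle by a coarse thread, the knob rises 10 mm per rad opened (13 mm in all); it turns with about 0.1 N m and stays where left. The valves differ only in colour; either may stand left or right.
- air_grip (a point): Blue knob's grip point, on its upright turning axis; 100 mm above the worktop when shut, rises and turns with the knob. The knob is a bar 46 mm long, 10 mm thick; its top is 10 mm above this point, its round hub (25 mm across) 14 mm below. Pinch across the thickness, from above. Axes: y along the bar, x across its thickness, z up.
- gas_knob (a joint): Angle of the RED bar knob (gas valve), rad: 0 shut, as it starts; grows anticlockwise; same mechanism as the blue one. Leave it alone. Room for the arm: a wall shelf hangs 0.5 m above the right half of the bench, beyond x = 0.61 m (y -0.43 to 0), and a tall lever press stands at the left (x 0.25 to 0.47, y over 0.29); keep the wrist clear of both.
- gas_grip (a point): Grip point of the red knob, placed and directed on it as the blue one's. Under each knob: brass stem and nut, a column 34 mm thick with a ring of the knob's colour, a round foot 60 mm across fixed to the bench, and a hose nozzle reaching 53 mm from the axis at 45 mm height, square to the shut bar. Nothing within 60 mm of the axis is as high as the knob.

How it is judged:
By the outcome, as a careful person would: the job done as asked, in the order asked, and still so for the second after the job is handed in, with the robot touching nothing.
It also fails if it takes over 32 s, if anything falls off the work surface, if the arm or the gripper's body presses on something with over 40 N, if the wrist force passes 120 N, or if a joint passes its speed limit or range.

### The arm

A 7-joint arm with a two-finger parallel gripper is mounted at the origin on a cart in front of the work surface, level with it; the furniture and walls round the work are solid. World frame = base frame: x ahead of the robot, y to its left, z up, the work surface at z = 0. Lengths are in m, angles in degrees, forces in N, time in s.
With the tool pointing down it reaches from about 0.4 to 0.85 m from the base axis. Payload 10.4 kg.
Tool frame: the origin (TCP) lies on the centre line of the jaws, within the pads' length; the fingertips stand 14 mm ahead of it and the grasp point (between the pads) lies 5 mm behind it (arm.tcp_to_tips is the distance from the TCP to the fingertips, in m); z points along the fingers, y is the direction in which the jaws open and shut (so a half turn about z gives the same grasp; the last joint's range is limited). The gripper opens to 85 mm and grips with 20 to 120 N. Pads are 22 mm wide; open, the fingers measure 114 mm over their backs; the gripper's body (76 mm by 85 mm) begins 54 mm behind the grasp point. The pads swing forward as they close: fully open they stand 13 mm farther back than shut.
Start: joints at [-74.633, 19.034, -3.707, 83.658, 1.238, 77.344, -5.071], TCP at [0.179, 0.599, 0.211] pointing down, gripper open.
Joint ranges: [-148.97, 148.97], [-28.65, 121.19], [-84.17, 76.75], [9.2, 138.47], [-72.65, 252.65], [3.7, 117.97], [-149.18, 149.18]. Speed limits (degrees/s): [127.2, 127.2, 159.86, 159.86, 180, 180, 180].

### API

Orientations are given as a 3x3 rotation matrix whose columns are the frame's x, y, z axes.
In Python, from bench import arm gives the robot as it stands.
- The arm moves only by the shell command python3 -m jog 'ROWS' [FORCE]. ROWS is JSON, a list of rows, each a list of 7 numbers: the shift along the world's x, y, z in mm, then the turn, a rotation vector about the world's x, y, z in degrees, then the finger opening in mm, from 0 to 85.4. In form: [[x, y, z, rx, ry, rz, gripper], ...]. A call has 1 to 20 rows; each row is the pose to reach, as a shift and turn from the pose measured when the call began; what a row does not reach only later rows make up. A row lasts 1/10 s, in which the tool goes at most 50 mm and 8.59 degrees, less where a joint would pass 70% of its speed; a pose out of reach is approached as far as the arm can. A call with a gripper value outside its range is refused whole. The fingers move at their own pace and stop on an object; FORCE is the grip in N (left out, the last holds). Time passes only in rows, so rows that repeat a pose let the fingers close. It gives the time, the measured TCP pose, the force and the opening at its end, in the units of the state.
- arm.get_obs(): the state, without advancing time (a new reading comes with each control period).
- arm.get_image(name): name is "scene" or "top" or "wrist"; returns the picture (480x640x3 uint8, red, green, blue); there is no depth.
- arm.get_calibration(name): a dict with "intrinsics" (3x3 intrinsics, pixels), "R" (3x3) and "t" (3): a world point X has camera coordinates R X + t; the wrist camera has in their place "T_tool_cam" (4x4, takes a point from camera to tool coordinates, whose origin is the TCP and whose axes are the flange's). Camera axes: x right, y down, z forward; pixel columns grow to the right and rows downward; lengths in m; the calibration is good to about 2 mm. The wrist camera is an equidistant fisheye: a pixel r from the principal point sees the ray r / f radians off the axis. A picture is of the moment at which its call begins: read the wrist's pose just before it. get_calibration takes no time and is no camera call.
- arm.hand_in(): hands the job in, once; it reports no verdict.
The state is a dict: "time": time; "q": joint angles; "qd": joint speeds; "joint_efforts": joint torques, N m; "ee_pos": TCP position; "eef_rot": TCP orientation; "wrist_force": force on the tool from outside, world axes, zero at the start; "torque": the same for the moment, N m; "width": finger opening in m.
Only numpy, scipy, OpenCV 4.12 (cv2) and the standard library are available. Lean on these libraries where they do the work, as an engineer would, in place of code of your own. Each camera call takes 0.05 s, during which the arm holds its last target.

## Working session

There is one attempt and no reset: what is moved stays moved. The work goes in short steps, Python scripts to look and compute and a shell command to move; the robot and the scene stay as the last step left them, time stands still between calls to the robot, and variables do not carry over. Pictures are saved under pics/ and viewed, and the job is handed in when it is done.

```bash
mkdir -p pics; ls
python3 - <<'E'
from bench import arm
import cv2
o=arm.get_obs(); print({k:o[k] for k in('time','ee_pos','eef_rot','width')})
for n in('scene','top'):
    cv2.imwrite(f'pics/{n}1.png',arm.get_image(n)[:,:,::-1]); c=arm.get_calibration(n); print(n,c)
E
```

```text
pics
{'time': 0.0, 'ee_pos': array([0.17910537, 0.59833616, 0.20968995]), 'eef_rot': array([[-9.58012585e-01,  2.86725934e-01, -3.54542437e-04],
       [ 2.86726143e-01,  9.58011497e-01, -1.44599976e-03],
       [-7.49498993e-05, -1.48694255e-03, -9.99998892e-01]]), 'width': 0.0852377178646135}
scene {'intrinsics': array([[494.98308692,   0.        , 311.80734409],
       [  0.        , 494.98308692, 249.45652189],
       [  0.        ,   0.        ,   1.        ]]), 'R': array([[ 0.5848173 , -0.81116348, -0.00159161],
       [-0.60036371, -0.43151773, -0.67331706],
       [ 0.5454834 ,  0.394723  , -0.73935215]]), 't': array([-0.31695633,  0.36624163,  0.70471055])}
top {'intrinsics': array([[502.68780774,   0.        , 325.13224874],
       [  0.        , 502.68780774, 241.13146761],
       [  0.        ,   0.        ,   1.        ]]), 'R': array([[ 1.03147014e-03, -9.99894056e-01, -1.45193617e-02],
       [-9.91674303e-01,  8.46845578e-04, -1.28768629e-01],
       [ 1.28767282e-01,  1.45312989e-02, -9.91568368e-01]]), 't': array([-0.03488313,  0.4669125 ,  0.92092832])}
```

View pics/scene1.png

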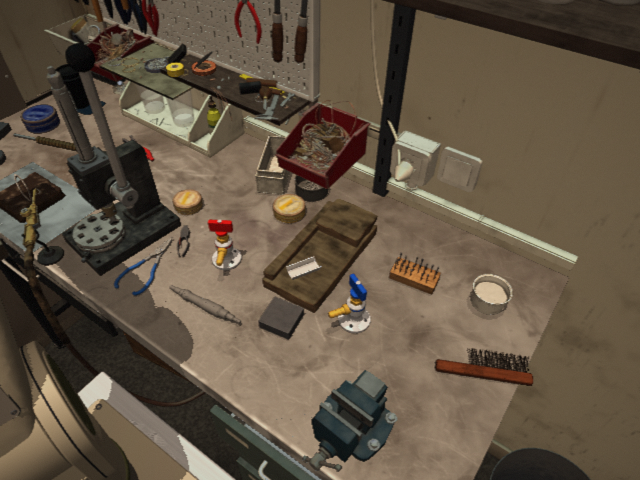

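View pics/top1.png

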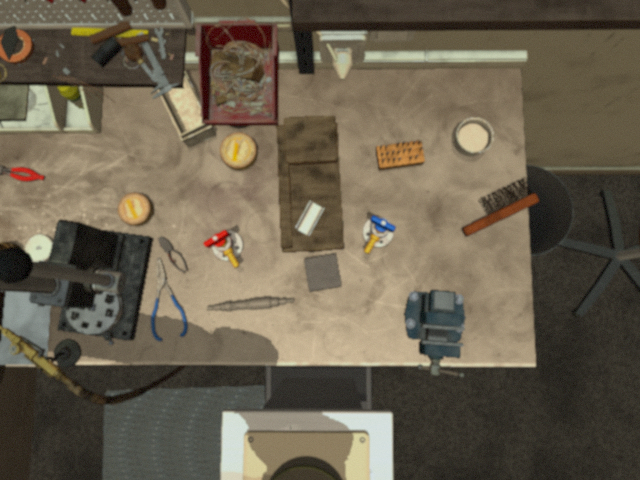

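The blue knob is at about (381,222) in the top view and (357,287) in the scene view. The red one is at (217,239) in the top view. Next I'll measure the blue bar.

```bash
cat > h.py <<'E'
import numpy as np,cv2
from bench import arm
def ray(n,p):
    c=arm.get_calibration(n);d=np.linalg.inv(c['intrinsics'])@[p[0],p[1],1];R=c['R']
    return -R.T@c['t'],R.T@d
def plane(n,p,z):
    o,d=ray(n,p);return o+d*(z-o[2])/d[2]
def tri(p,q):
    A=np.zeros((3,3));b=np.zeros(3)
    L=[ray('top',p),ray('scene',q)]
    for o,d in L:
        d=d/np.linalg.norm(d);M=np.eye(3)-np.outer(d,d);A+=M;b+=M@o
    return np.linalg.solve(A,b)
E
python3 - <<'E'
from h import *
for n,box in(('top',(340,190,420,260)),('scene',(310,250,400,340))):
    im=cv2.imread(f'pics/{n}1.png');x0,y0,x1,y1=box;s=im[y0:y1,x0:x1]
    cv2.imwrite(f'pics/{n}_crop.png',cv2.resize(s,None,fx=7,fy=6.5,interpolation=0) if n=='top' else cv2.resize(s,None,fx=6,fy=6,interpolation=0))
    h=cv2.cvtColor(s,cv2.COLOR_BGR2HSV);m=cv2.inRange(h,(100,130,40),(130,255,255))
    cnt,l,st,ce=cv2.connectedComponentsWithStats(m)
    for i in range(1,cnt):
        if st[i,4]>5:
            pts=np.argwhere(l==i)[:,::-1].astype(np.float32)+[x0,y0]
            r=cv2.minAreaRect(pts.astype(np.float32));print(n,st[i],ce[i]+[x0,y0],r)
            for p in cv2.boxPoints(r): print(p,plane(n,p,.11).round(4))
            print('c',plane(n,r[0],.102))
E
```

```text
top [ 31  26  24  15 156] [381.3974359  224.32692308] ((381.1502380371094, 225.17098999023438), (25.049585342407227, 10.509309768676758), 30.256441116333008)
[367.6839  223.39897] [ 0.4875 -0.1099  0.11  ]
[372.97925 214.32124] [ 0.5035 -0.1193  0.11  ]
[394.61658 226.94301] [ 0.4812 -0.1565  0.11  ]
[389.32123 236.02074] [ 0.4653 -0.1471  0.11  ]
c [ 0.48566036 -0.13398405  0.102     ]
scene [ 40  24  17  27 267] [356.85393258 288.34831461] ((355.29998779296875, 288.1000061035156), (27.864635467529297, 14.630770683288574), 53.97262191772461)
[341.18915 281.13513] [ 0.4758 -0.1094  0.11  ]
[353.0216  272.52972] [ 0.5035 -0.1155  0.11  ]
[369.41083 295.06488] [ 0.4785 -0.1636  0.11  ]
[357.57837 303.6703 ] [ 0.4522 -0.1571  0.11  ]
c [ 0.48268699 -0.13390667  0.102     ]
```

Run:
```python
import cv2,numpy as np
a=cv2.imread('pics/top_crop.png');b=cv2.imread('pics/scene_crop.png')
a=cv2.resize(a,(390,455*390//560));b=cv2.resize(b,(400,400))
c=np.zeros((400,790,3),np.uint8);c[:a.shape[0],:390]=a;c[:,390:]=b;cv2.imwrite('pics/crops.png',c)
```

```text
(no output)
```

View pics/crops.png

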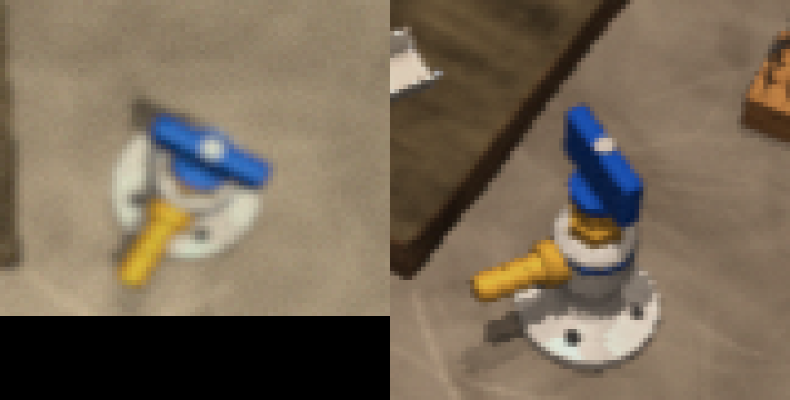

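Run:
```python
from h import *
P=plane('top',(383.3,223.0),.112);Q=plane('scene',(358.4,282.6),.112);print(P,Q,tri((383.3,223),(358.4,282.6)))
a=plane('top',(372.8,218),.111);b=plane('top',(395.2,227.7),.111);d=a-b;print(a,b,(a+b)/2,np.linalg.norm(d),'bar ang',np.degrees(np.arctan2(d[1],d[0])))
# PCA of top face in scene: ends
a=plane('scene',((582-390)/4.444+310,118/4.444+250),.111);b=plane('scene',((629-390)/4.444+310,186/4.444+250),.111);d=a-b;print(a,b,(a+b)/2,np.linalg.norm(d),np.degrees(np.arctan2(d[1],d[0])))
n=plane('top',(366.2,250.5),.045);e=n-P;print('nozzle',n,np.hypot(e[0],e[1]),np.degrees(np.arctan2(e[1],e[0])))
o=arm.get_obs();print(o['ee_pos'],np.degrees(np.arctan2(o['eef_rot'][1,1],o['eef_rot'][0,1])),arm.get_calibration('wrist'))
```

```text
[ 0.48784164 -0.13677269  0.112     ] [ 0.48870361 -0.13552097  0.112     ] [ 0.48736846 -0.1364152   0.11407484]
[ 0.49683189 -0.11878857  0.111     ] [ 0.47973528 -0.15733172  0.111     ] [ 0.48828359 -0.13806015  0.111     ] 0.04216477239770455 bar ang 66.07933113679691
[ 0.49540391 -0.12093021  0.111     ] [ 0.47800209 -0.15287678  0.111     ] [ 0.486703  -0.1369035  0.111    ] 0.036378654532624295 61.422146568259244
nozzle [ 0.44737326 -0.11125218  0.045     ] 0.04784334811403322 147.7633025032235
[0.17910343 0.59840752 0.20980291] 73.34017743952826 {'intrinsics': array([[371.64829954,   0.        , 316.10356157],
       [  0.        , 371.64829954, 239.61157756],
       [  0.        ,   0.        ,   1.        ]]), 'T_tool_cam': array([[ 1.51838626e-04, -9.51928372e-01, -3.06320667e-01,
         7.86771519e-02],
       [ 9.99999916e-01,  2.61502909e-04, -3.16966618e-04,
         1.13877808e-04],
       [ 3.81833263e-04, -3.06320593e-01,  9.51928332e-01,
        -1.62972951e-01],
       [ 0.00000000e+00,  0.00000000e+00,  0.00000000e+00,
         1.00000000e+00]])}
```

Run:
```python
from h import *
for nm,p,q in(('ball',(12,263),(80,57)),('hub',(112,281),(122,197)),('tube top',(0,262),(55,72))):print(nm,tri(p,q))
for p in((60,220),(152,236),(135,340),(58,330)):print('base',plane('top',p,.03))
for p in((45,282),(122,270),(122,295)):print('head',plane('top',p,.15),plane('top',p,.25))
a=cv2.imread('pics/scene1.png')[20:300,0:240];b=cv2.imread('pics/top1.png')[190:390,0:220]
c=np.zeros((420,780,3),np.uint8);a=cv2.resize(a,(360,420));b=cv2.resize(b,(420,382));c[:,:360]=a;c[:382,360:]=b;cv2.imwrite('pics/press.png',c)
cv2.imwrite('pics/w1.png',arm.get_image('wrist')[:,:,::-1])
```

```text
ball [0.39095804 0.31019438 0.41837288]
hub [0.38226857 0.31891964 0.14545827]
tube top [0.38418888 0.35846783 0.38153913]
base [0.50818389 0.47343281 0.03      ]
base [0.47703876 0.29477055 0.03      ]
base [0.28233367 0.31757495 0.03      ]
base [0.30036664 0.46274768 0.03      ]
head [0.38385318 0.42468256 0.15      ] [0.37906728 0.36715329 0.25      ]
head [0.40363081 0.29817748 0.15      ] [0.39644115 0.25602352 0.25      ]
head [0.36265312 0.29598991 0.15      ] [0.36044385 0.25410183 0.25      ]
```

View pics/press.png

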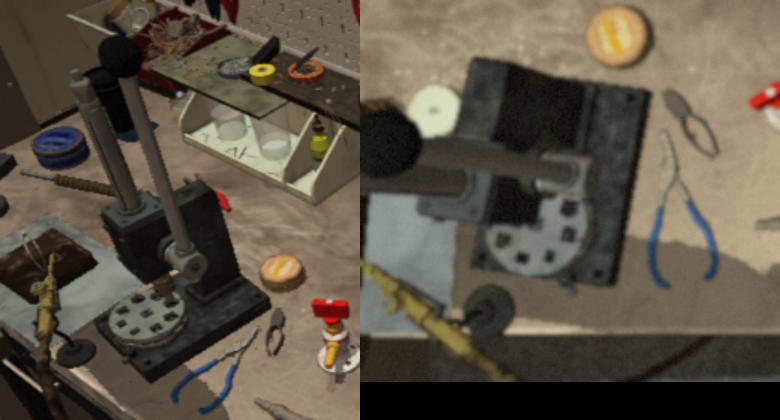

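View pics/w1.png

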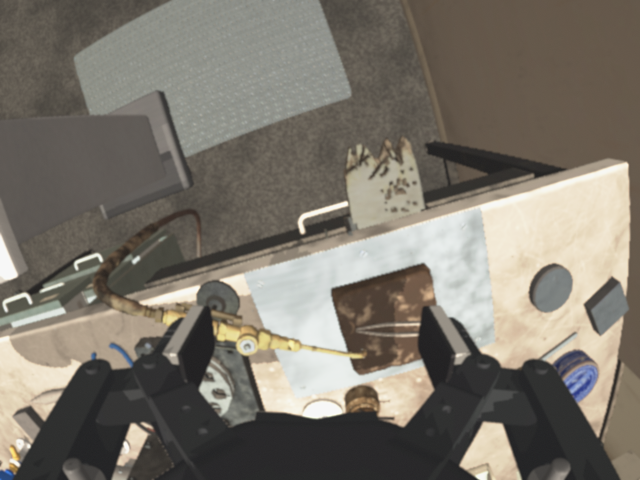

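The wrist view shows the bench's left end below the gripper, and the press lies between the arm and the valves (hub about (0.38, 0.32), ball at z 0.42). I'll pull in toward the base first and swing past in front of the press.

```bash
python3 -m jog '[[0,-10,20,0,0,0,85],[0,-40,40,0,0,-2,85],[0,-80,40,0,0,-4,85],[-2,-120,40,0,0,-6,85],[-4,-160,40,0,0,-8,85],[-6,-200,40,0,0,-9,85],[-8,-230,40,0,0,-10,85],[-8,-250,40,0,0,-10,85],[-8,-250,40,0,0,-10,85]]'
```

```text
time: 1.05
ee_pos: [0.1714, 0.3466, 0.2502]
eef_rot: [[-0.893, 0.45, -0.0], [0.45, 0.893, -0.0], [-0.0, -0.0, -1.0]]
wrist_force: [-0.0, -0.2, 1.4]
width: 0.0848
```

```bash
python3 -m jog '[[10,-20,0,0,0,-3,85],[41,-44,0,0,0,-9,85],[60,-58,0,0,0,-13,85],[77,-72,0,0,0,-17,85],[95,-90,0,0,0,-21,85],[112,-109,0,0,0,-25,85],[130,-135,0,0,0,-30,85],[149,-162,0,0,0,-36,85],[165,-190,0,0,0,-43,85],[180,-215,0,0,0,-50,85],[200,-255,0,0,0,-58,85],[220,-295,0,0,0,-66,85],[240,-335,0,0,0,-74,85],[250,-370,0,0,0,-82,85],[250,-400,0,0,0,-88,85],[250,-420,0,0,0,-88,85],[250,-420,0,0,0,-88,85]]'
```

```text
time: 2.75
ee_pos: [0.4217, -0.0762, 0.2503]
eef_rot: [[0.424, 0.906, -0.0], [0.906, -0.424, -0.001], [-0.001, 0.0, -1.0]]
wrist_force: [0.2, -1.1, 0.2]
width: 0.085
```

Run:
```python
from h import *
o=arm.get_obs();print(o['time'],o['ee_pos'],o['q'],np.degrees(np.arctan2(o['eef_rot'][1,1],o['eef_rot'][0,1])))
np.savez('w2.npz',p=o['ee_pos'],R=o['eef_rot'])
cv2.imwrite('pics/w2.png',arm.get_image('wrist')[:,:,::-1])
```

```text
2.75 [ 0.42169871 -0.07617238  0.25026941] [-34.51885727 -11.54844314  34.18226875 109.15688474   6.57871785
  80.50686404 -27.0429955 ] -25.073308846681698
```

View pics/w2.png

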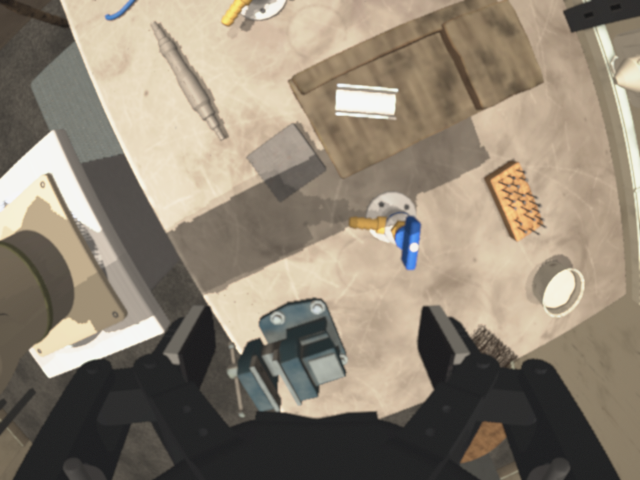

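The blue knob is at about (411,243) in the wrist view, with its white dot near (414,248). I'll refine its position and angle from this picture.

```bash
cat >> h.py <<'E'
def wray(px,p,R):
    c=arm.get_calibration('wrist');K=c['intrinsics'];T=c['T_tool_cam']
    v=np.array([(px[0]-K[0,2])/K[0,0],(px[1]-K[1,2])/K[1,1]]);r=np.linalg.norm(v)
    d=np.r_[np.sin(r)*v/r,np.cos(r)]
    return p+R@T[:3,3],R@T[:3,:3]@d
def wplane(px,z,p,R):
    o,d=wray(px,p,R);return o+d*(z-o[2])/d[2]
E
python3 - <<'E'
from h import *
f=np.load('w2.npz');p,R=f['p'],f['R']
im=cv2.imread('pics/w2.png');x0,y0=370,190;s=im[y0:290,x0:450]
cv2.imwrite('pics/w2c.png',cv2.resize(s,None,fx=6,fy=6,interpolation=0))
h=cv2.cvtColor(s,cv2.COLOR_BGR2HSV)
m=cv2.inRange(h,(100,130,150),(130,255,255))
pts=np.argwhere(m)[:,::-1]+[x0,y0]
w=np.array([wplane(q,.111,p,R)[:2] for q in pts])
r=cv2.minAreaRect((w*1000).astype(np.float32));print('bright',len(pts),r,cv2.boxPoints(r))
E
```

```text
bright 418 ((482.5614013671875, -132.5138702392578), (41.02852249145508, 20.340389251708984), 64.9659652709961) [[ 464.66586 -146.79736]
 [ 483.09543 -155.40454]
 [ 500.45694 -118.23038]
 [ 482.02737 -109.6232 ]]
```

View pics/w2c.png

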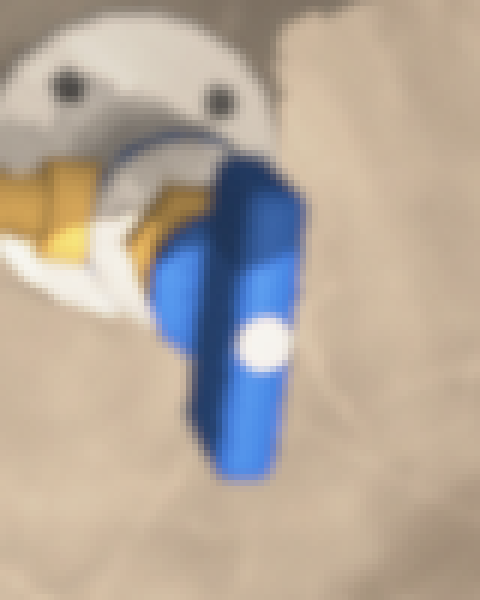

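Run:
```python
from h import *
f=np.load('w2.npz');p,R=f['p'],f['R']
g=lambda x,y:wplane((370+x/6-.5,190+y/6-.5),.111,p,R)
a,b,c=g(281,190),g(245,474),g(263,345)
for q in(a,b,c,(a+b)/2):print(q)
d=a-b;print(np.linalg.norm(d),np.degrees(np.arctan2(d[1],d[0])))
for e in((303,195),(272,470),(255,180),(216,465)):print(e,g(*e))
d=g(303,195)-g(272,470);print(np.degrees(np.arctan2(d[1],d[0])))
```

```text
[ 0.49888891 -0.11471852  0.111     ]
[ 0.47862698 -0.15381505  0.111     ]
[ 0.48815915 -0.13570836  0.111     ]
[ 0.48875795 -0.13426679  0.111     ]
0.04403503442914537 62.60437033954498
(303, 195) [ 0.5016534  -0.11680055  0.111     ]
(272, 470) [ 0.48266006 -0.15504978  0.111     ]
(255, 180) [ 0.49586429 -0.11170495  0.111     ]
(216, 465) [ 0.4750565  -0.15047309  0.111     ]
63.5924815041582
```

```bash
python3 -m jog '[[20,-20,0,0,0,-1,70],[50,-45,0,0,0,-1,60],[66,-59,-20,0,0,-1,50],[66,-59,-50,0,0,-1,50],[66,-59,-80,0,0,-1,50],[66,-59,-80,0,0,-1,50]]'
python3 - <<'E'
from h import *
o=arm.get_obs();np.savez('w3.npz',p=o['ee_pos'],R=o['eef_rot']);print(o['q'])
cv2.imwrite('pics/w3.png',arm.get_image('wrist')[:,:,::-1])
E
```

```text
time: 3.4
ee_pos: [0.4859, -0.1316, 0.1667]
eef_rot: [[0.436, 0.9, -0.007], [0.9, -0.436, -0.001], [-0.004, -0.006, -1.0]]
wrist_force: [0.3, -0.1, -0.2]
width: 0.0502
[-30.90169103   5.82886171  43.78172091 106.82416761  -4.17820068
  69.3875331  -11.61159123]
```

View pics/w3.png

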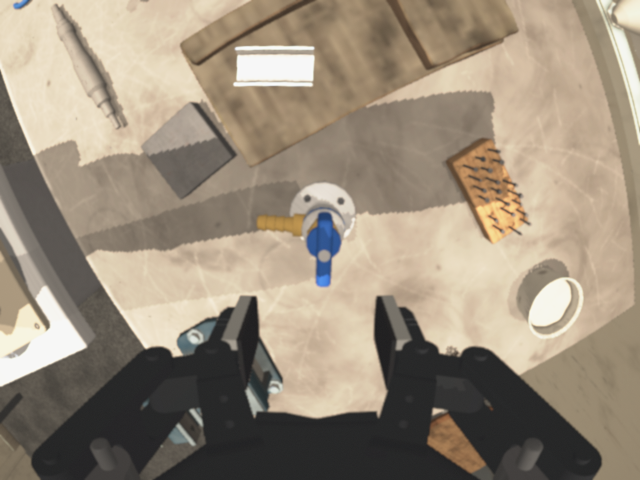

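The bar now lies nearly vertical in the picture, from about (323,215) to (323,285), centred between the jaws with the dot at (324,256). I'll refine once more.

Run:
```python
from h import *
f=np.load('w3.npz');p,R=f['p'],f['R']
im=cv2.imread('pics/w3.png');s=im[200:300,280:370]
h=cv2.cvtColor(s,cv2.COLOR_BGR2HSV);m=cv2.inRange(h,(100,130,40),(130,255,255))
for y in range(0,100,6):
    x=np.nonzero(m[y])[0]
    if len(x):print(y+200,x.min()+280,x.max()+280)
o=np.argwhere((h[...,1]<70)&(h[...,2]>90)&(np.abs(np.arange(90)-44)<6)[None,:]&(np.abs(np.arange(100)-56)<9)[:,None]);c=o.mean(0)[::-1]+[280,200];print('dot',len(o),c)
print(p,wplane(c,.112,p,R),wplane((323,285.5),.111,p,R),wplane((324.5,228),.111,p,R))
```

```text
218 319 330
224 319 331
230 313 334
236 309 338
242 308 339
248 309 337
254 314 333
260 318 318
266 318 329
272 317 329
278 317 329
284 318 328
dot 118 [323.94915254 255.5       ]
[ 0.48591886 -0.13157727  0.16673536] [ 0.48896779 -0.13546358  0.112     ] [ 0.47934912 -0.15432081  0.111     ] [ 0.49684664 -0.11972719  0.111     ]
```

```bash
python3 -m jog '[[3,-4,-20,0,0,-1,50],[3,-4,-40,0,0,-1,50],[3,-4,-58,0,0,-1,50],[3,-4,-60,0,0,-1,50],[3,-4,-60,0,0,-1,50],[3,-4,-60,0,0,-1,0],[3,-4,-60,0,0,-1,0],[3,-4,-60,0,0,-1,0],[3,-4,-60,0,0,-1,0],[3,-4,-60,0,0,-1,0],[3,-4,-60,0,0,-1,0]]' 40; python3 -c "
from bench import arm
o=arm.get_obs();print(o['q'],o['torque'])"
```

```text
time: 4.55
ee_pos: [0.49, -0.1361, 0.1092]
eef_rot: [[0.452, 0.892, -0.004], [0.892, -0.452, -0.001], [-0.002, -0.003, -1.0]]
wrist_force: [0.4, 1.2, 0.0]
width: -0.0001
[-29.02752112  11.01939764  43.7438265  110.06315316  -8.482653
  62.39890501  -8.69425973] [-0.08704265  0.05517699 -0.00867263]
```

Width reads 0, so the jaws closed without holding the bar. I'll look before doing anything else.

Run:
```python
from h import *
print(arm.tcp_to_tips,arm.get_obs()['width'])
a=arm.get_image('wrist')[:,:,::-1];b=arm.get_image('scene')[:,:,::-1]
cv2.imwrite('pics/w4.png',a);cv2.imwrite('pics/s4.png',b)
c=np.hstack([cv2.resize(a[180:360,230:410],(390,390)),cv2.resize(b[220:350,290:420],(390,390))]);cv2.imwrite('pics/c4.png',c)
```

```text
0.014 -9.497090269475958e-05
```

View pics/c4.png

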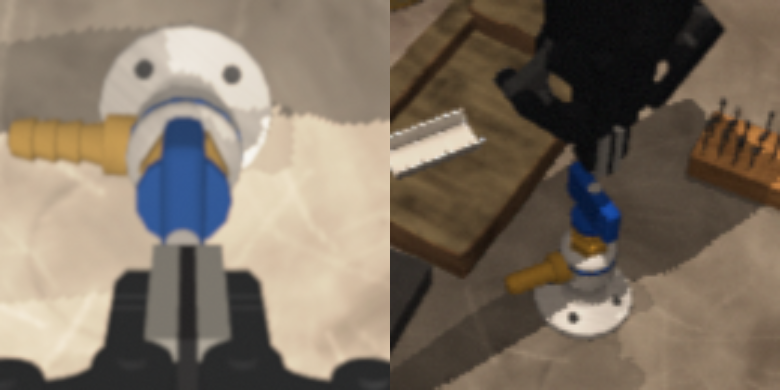

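View pics/s4.png

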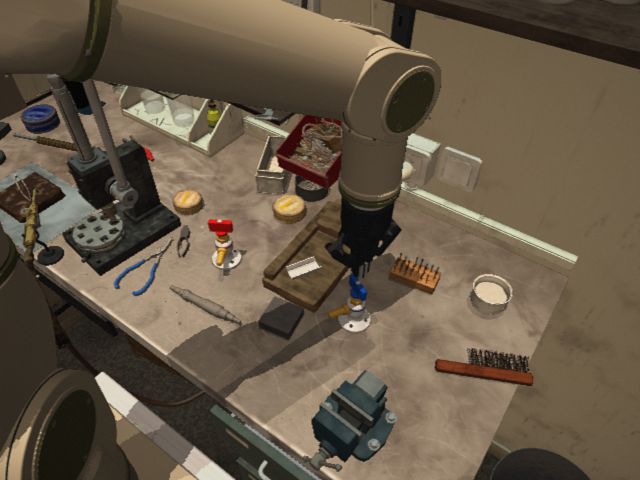

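The scene view shows the fingertips near (363,277), apparently just above the knob's dot at (358,283). I'll compare the heights numerically.

Run:
```python
from h import *
def proj(n,X):
    c=arm.get_calibration(n);v=c['intrinsics']@(c['R']@X+c['t']);return v[:2]/v[2]
o=arm.get_obs();print(o['ee_pos'],o['time'],o['q'])
for z in(.08,.095,.11,.12,.13):print(z,proj('scene',np.array([.49,-.136,z])))
c=arm.get_calibration('wrist');K=c['intrinsics'];T=np.linalg.inv(c['T_tool_cam'])
for z in(-.02,0,.014):
    v=T[:3,:3]@[0,0,z]+T[:3,3];r=np.arctan2(np.hypot(*v[:2]),v[2]);print(z,K[:2,2]+K[0,0]*r*v[:2]/np.hypot(*v[:2]))
b=cv2.imread('pics/s4.png')[255:315,330:400];cv2.imwrite('pics/c4b.png',cv2.resize(b,None,fx=9,fy=9,interpolation=0))
```

```text
[ 0.49002621 -0.13603919  0.10909484] 4.65 [-29.02735216  11.02397341  43.74133775 110.06709503  -8.48338115
  62.39424692  -8.69293697]
0.08 [357.77885421 293.75117991]
0.095 [358.36608857 288.43566023]
0.11 [358.96888494 282.97927656]
0.12 [359.37970295 279.26063988]
0.13 [359.79790942 275.47512448]
-0.02 [316.29741089 310.6617373 ]
0 [316.30805387 290.8296788 ]
0.014 [316.31412383 279.13440418]
```

View pics/c4b.png

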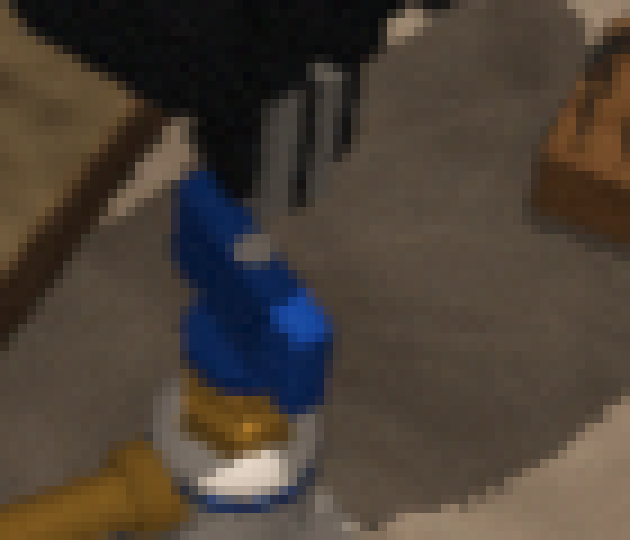

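View pics/w4.png

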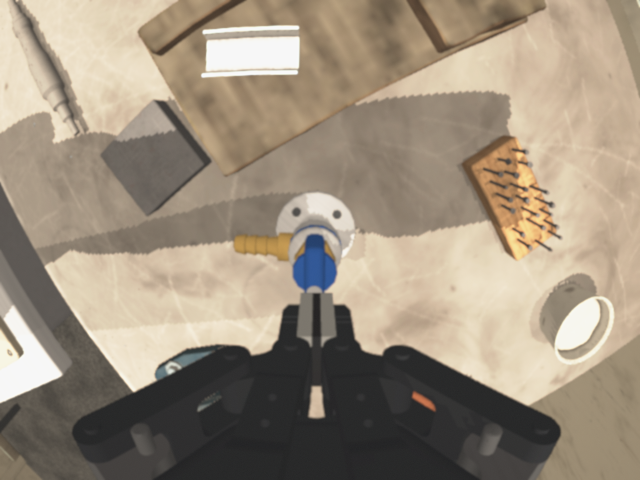

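Run:
```python
from h import *
o=arm.get_obs();p,R=o['ee_pos'],o['eef_rot']
print('dot from w4',wplane((315,290),.112,p,R))
f=np.load('w2.npz')
A=np.zeros((3,3));b=np.zeros(3)
g=np.load('w3.npz')
for (q,P,RR) in (((370+263/6-.5,190+345/6-.5),f['p'],f['R']),((323.9,255.5),g['p'],g['R']),((315,290),p,R)):
    oo,d=wray(q,P,RR);d/=np.linalg.norm(d);M=np.eye(3)-np.outer(d,d);A+=M;b+=M@oo
print('tri wrist',np.linalg.solve(A,b))
c=arm.get_calibration('wrist');K=c['intrinsics'];T=np.linalg.inv(c['T_tool_cam'])
for y in(0,.005):
  for x in(.011,-.011):
   for z in(-.03,-.02,-.01,0,.014):
    v=T[:3,:3]@[x,y,z]+T[:3,3];r=np.arctan2(np.hypot(*v[:2]),v[2]);print(x,y,z,K[:2,2]+K[0,0]*r*v[:2]/np.hypot(*v[:2]))
a=cv2.imread('pics/w4.png')[240:360,260:380];cv2.imwrite('pics/w4c.png',cv2.resize(a,None,fx=5,fy=5,interpolation=0))
```

```text
dot from w4 [ 0.49031566 -0.13410904  0.112     ]
tri wrist [ 0.4885485  -0.13735382  0.10602538]
0.011 0 -0.03 [316.30099337 298.69567102]
0.011 0 -0.02 [316.30680006 288.02346471]
0.011 0 -0.01 [316.31187327 278.50358054]
0.011 0 0 [316.31633591 269.96963862]
0.011 0 0.014 [316.3217413  259.42049945]
-0.011 0 -0.03 [316.28111685 344.19964683]
-0.011 0 -0.02 [316.28810737 331.87681471]
-0.011 0 -0.01 [316.29428085 320.73020257]
-0.011 0 0 [316.29975981 310.61652692]
-0.011 0 0.014 [316.30645326 297.95961837]
0.011 0.005 -0.03 [328.79784566 298.67862377]
0.011 0.005 -0.02 [328.07914813 288.01205154]
0.011 0.005 -0.01 [327.43393966 278.49638454]
0.011 0.005 0 [326.85226737 269.96561261]
0.011 0.005 0.014 [326.12895662 259.41964653]
-0.011 0.005 -0.03 [328.01185343 344.17061344]
-0.011 0.005 -0.02 [327.40428734 331.85442336]
-0.011 0.005 -0.01 [326.8504012  320.71305703]
-0.011 0.005 0 [326.3443185  310.60353884]
-0.011 0.005 0.014 [325.70627421 297.95106298]
```

View pics/w4c.png

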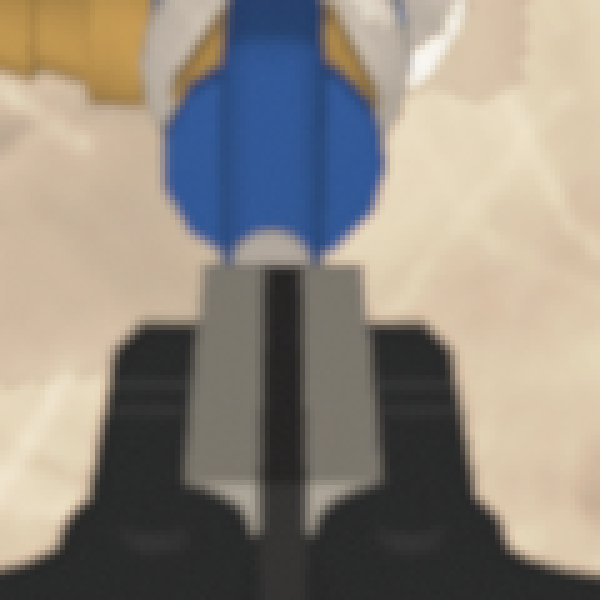

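The shut pads clearly sit above the bar. The two pictures put the tips at about z 0.135, although the pose and stated tip distance would give 0.095. I'll trust the pictures: open, go down in stages while watching force, and look again.

```bash
python3 -m jog '[[-1,0,0,0,0,0,50],[-1,0,0,0,0,0,50],[-1,0,0,0,0,0,50],[-1,0,-8,0,0,0,50],[-1,0,-16,0,0,0,50],[-1,0,-20,0,0,0,50],[-1,0,-20,0,0,0,50]]'
python3 - <<'E'
from h import *
o=arm.get_obs();print(o['ee_pos'],o['wrist_force'])
a=arm.get_image('wrist')[:,:,::-1];b=arm.get_image('scene')[:,:,::-1]
cv2.imwrite('pics/w5.png',a);cv2.imwrite('pics/s5.png',b)
c=np.hstack([cv2.resize(a[200:380,220:400],(390,390)),cv2.resize(b[230:330,310:410],(390,390))]);cv2.imwrite('pics/c5.png',c)
E
```

```text
time: 5.35
ee_pos: [0.4884, -0.136, 0.0881]
eef_rot: [[0.452, 0.892, -0.006], [0.892, -0.452, -0.001], [-0.003, -0.005, -1.0]]
wrist_force: [0.7, -0.1, -0.1]
width: 0.0501
[ 0.4883552  -0.1360021   0.08813987] [ 0.65067619 -0.13780677 -0.12698048]
```

View pics/c5.png

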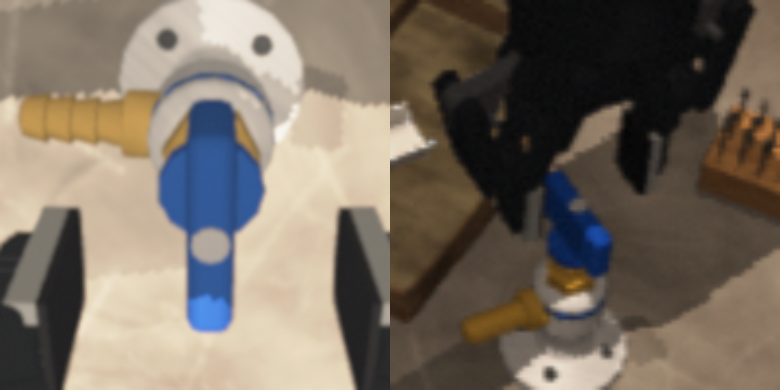

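The open pads now straddle the bar evenly in the wrist view (inner faces at columns 259 and 375, bar at 317). The scene view puts the tips at about z 0.119, just above the bar top at 0.111. They need to go about 22 mm lower.

```bash
python3 -m jog '[[0,0,-8,0,0,0,50],[0,0,-16,0,0,0,50],[0,0,-21,0,0,0,50],[0,0,-21,0,0,0,50],[0,0,-21,0,0,0,35],[0,0,-21,0,0,0,20],[0,0,-21,0,0,0,0],[0,0,-21,0,0,0,0],[0,0,-21,0,0,0,0],[0,0,-21,0,0,0,0]]' 40
python3 - <<'E'
from h import *
o=arm.get_obs();print(o['ee_pos'],o['wrist_force'],o['torque'],o['width'])
a=arm.get_image('wrist')[:,:,::-1];b=arm.get_image('scene')[:,:,::-1]
cv2.imwrite('pics/w6.png',a);cv2.imwrite('pics/s6.png',b)
c=np.hstack([cv2.resize(a[200:380,220:400],(390,390)),cv2.resize(b[230:330,310:410],(390,390))]);cv2.imwrite('pics/c6.png',c)
E
```

```text
time: 6.45
ee_pos: [0.4889, -0.1361, 0.0683]
eef_rot: [[0.452, 0.892, -0.004], [0.892, -0.452, -0.0], [-0.002, -0.004, -1.0]]
wrist_force: [-3.2, 0.6, 6.2]
width: 0.009
[ 0.48892276 -0.13607971  0.06827817] [-3.17403706  0.62897482  6.22942948] [ 0.24555656  0.67177341 -0.16198717] 0.008971383602104272
```

View pics/c6.png

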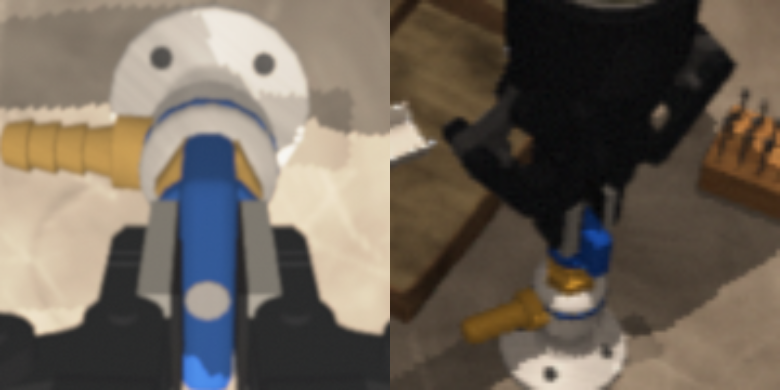

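The bar is gripped (9 mm reading, pads on both sides in the wrist view). Now I'll turn it anticlockwise, rising 0.175 mm per degree.

```bash
python3 -m jog '[[0,0,0.7,0,0,4,0],[0,0,1.4,0,0,8,0],[0,0,2.1,0,0,12,0],[0,0,2.8,0,0,16,0],[0,0,3.5,0,0,20,0],[0,0,4.2,0,0,24,0],[0,0,4.9,0,0,28,0],[0,0,5.2,0,0,30,0],[0,0,5.2,0,0,30,0]]' 40
python3 - <<'E'
from h import *
o=arm.get_obs();print(o['q'],o['torque'],np.degrees(np.arctan2(o['eef_rot'][1,1],o['eef_rot'][0,1])))
b=arm.get_image('scene')[:,:,::-1];a=arm.get_image('wrist')[:,:,::-1]
c=np.hstack([cv2.resize(a[200:380,220:400],(390,390)),cv2.resize(b[230:330,310:410],(390,390))]);cv2.imwrite('pics/c7.png',c)
E
```

```text
time: 7.45
ee_pos: [0.4889, -0.136, 0.0736]
eef_rot: [[-0.055, 0.998, -0.004], [0.998, 0.055, -0.002], [-0.002, -0.004, -1.0]]
wrist_force: [-3.6, 1.1, 4.2]
width: 0.0092
[-23.79116861  13.27003179  38.20070584 112.00236722  -9.43670146
  58.01865654  21.86320185] [ 0.17348095  0.49900591 -0.02845596] 3.150030486396118
```

View pics/c7.png

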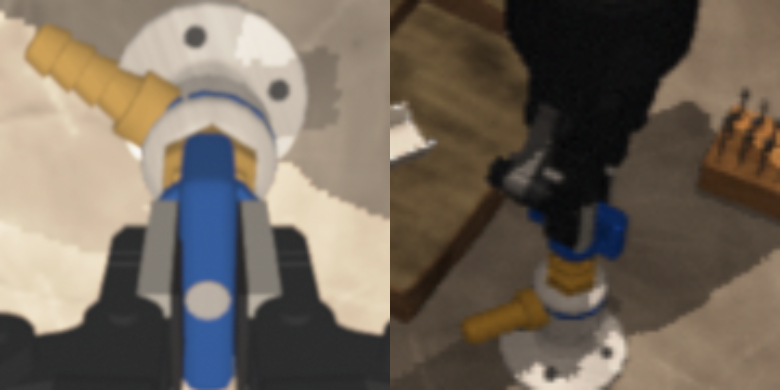

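The knob followed the hand: the bar still sits straight between the pads and the body has turned in the picture. Continuing.

```bash
python3 -m jog '[[0,0,0.7,0,0,4,0],[0,0,1.4,0,0,8,0],[0,0,2.1,0,0,12,0],[0,0,2.8,0,0,16,0],[0,0,3.5,0,0,20,0],[0,0,4.2,0,0,24,0],[0,0,4.9,0,0,28,0],[0,0,5.4,0,0,31,0],[0,0,5.4,0,0,31,0]]' 40
python3 -c "
from bench import arm
import numpy as np
o=arm.get_obs();print(o['q'],o['torque'],np.degrees(np.arctan2(o['eef_rot'][1,1],o['eef_rot'][0,1])))"
```

```text
time: 8.45
ee_pos: [0.4888, -0.1361, 0.079]
eef_rot: [[-0.56, 0.828, -0.002], [0.828, 0.56, -0.004], [-0.002, -0.004, -1.0]]
wrist_force: [-2.5, 0.9, 3.3]
width: 0.0091
[-20.28684106  12.1732307   33.98461195 111.6781782   -7.67363956
  58.47225562  51.18899554] [0.20607366 0.49387941 0.04405326] 34.05507199120243
```

```bash
python3 -m jog '[[0,0,0.3,0,0,2,0],[0,0,0.7,0,0,4,0],[0,0,0.7,0,0,4,0]]' 40
python3 -c "
from bench import arm
import numpy as np
o=arm.get_obs();print(o['q'],o['torque'],np.degrees(np.arctan2(o['eef_rot'][1,1],o['eef_rot'][0,1])))"
```

```text
time: 8.75
ee_pos: [0.4888, -0.1361, 0.0797]
eef_rot: [[-0.615, 0.788, -0.002], [0.788, 0.615, -0.004], [-0.002, -0.004, -1.0]]
wrist_force: [-2.1, 0.6, 3.9]
width: 0.0091
[-19.86495643  12.05073925  33.48716262 111.63941898  -7.48000467
  58.53154639  54.93291703] [ 0.08640061  0.38151765 -0.05074837] 37.96899738951198
```

```bash
python3 -m jog '[[0,0,0.3,0,0,2,0],[0,0,0.7,0,0,4,0],[0,0,0.7,0,0,4,0]]' 40
python3 -c "
from bench import arm
import numpy as np
o=arm.get_obs();print(o['torque'],np.degrees(np.arctan2(o['eef_rot'][1,1],o['eef_rot'][0,1])))"
python3 -m jog '[[0,0,0.2,0,0,2,0],[0,0,0.2,0,0,3,0],[0,0,0.2,0,0,3,0]]' 40
python3 -c "
from bench import arm
import numpy as np
o=arm.get_obs();print(o['torque'],np.degrees(np.arctan2(o['eef_rot'][1,1],o['eef_rot'][0,1])))"
```

```text
time: 9.05
ee_pos: [0.4889, -0.1361, 0.0804]
eef_rot: [[-0.668, 0.745, -0.001], [0.745, 0.668, -0.004], [-0.002, -0.004, -1.0]]
wrist_force: [-1.7, 0.2, 3.1]
width: 0.0088
[0.17603379 0.41535166 0.00081722] 41.874990654287345
time: 9.35
ee_pos: [0.4888, -0.1361, 0.0807]
eef_rot: [[-0.704, 0.71, -0.001], [0.71, 0.704, -0.004], [-0.002, -0.004, -1.0]]
wrist_force: [-3.6, 1.2, 6.1]
width: 0.009
[ 0.25794287  0.70968461 -0.17025694] 44.75358421627413
```

```bash
for i in 1; do python3 -m jog '[[0,0,0.2,0,0,2,0],[0,0,0.3,0,0,4,0],[0,0,0.3,0,0,4,0]]' 40; done
python3 - <<'E'
from h import *
o=arm.get_obs();print(o['torque'],np.degrees(np.arctan2(o['eef_rot'][1,1],o['eef_rot'][0,1])))
b=arm.get_image('scene')[:,:,::-1];a=arm.get_image('wrist')[:,:,::-1]
c=np.hstack([cv2.resize(a[200:380,220:400],(390,390)),cv2.resize(b[230:330,310:410],(390,390))]);cv2.imwrite('pics/c8.png',c)
E
```

```text
time: 9.65
ee_pos: [0.4888, -0.1361, 0.081]
eef_rot: [[-0.75, 0.661, -0.001], [0.661, 0.75, -0.003], [-0.002, -0.003, -1.0]]
wrist_force: [-1.3, 2.8, 3.6]
width: 0.0091
[ 0.28428766  0.39701003 -0.95709092] 48.5922881107765
```

View pics/c8.png

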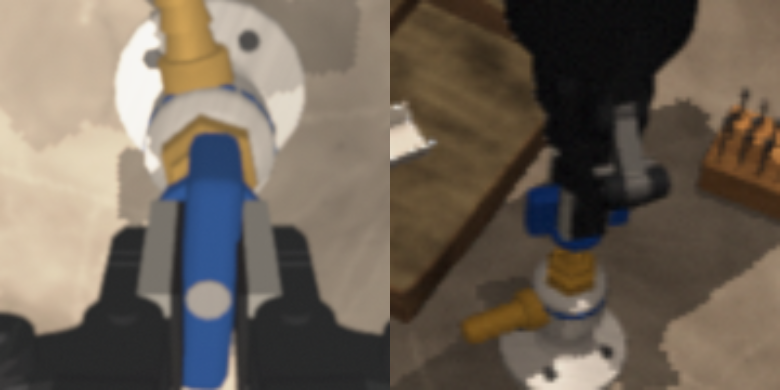

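The moment jumped to -0.96 N m and the bar now sits slightly skewed in the pads, so the knob is at its stop. I'll open the jaws and rise straight up.

```bash
python3 -m jog '[[0,0,0,0,0,0,30],[0,0,0,0,0,0,50],[0,0,0,0,0,0,60],[0,0,0,0,0,0,60],[0,0,20,0,0,0,60],[0,0,50,0,0,0,60],[0,0,80,0,0,0,60],[0,0,110,0,0,0,60],[-10,20,120,0,0,0,60],[-40,60,130,0,0,0,60],[-70,90,130,0,0,0,60],[-70,90,130,0,0,0,60]]'
python3 - <<'E'
from h import *
o=arm.get_obs();np.savez('w9.npz',p=o['ee_pos'],R=o['eef_rot'])
for n in('top','scene','wrist'):cv2.imwrite(f'pics/{n}9.png',arm.get_image(n)[:,:,::-1])
t=cv2.imread('pics/top9.png')[190:260,340:420];s=cv2.imread('pics/scene9.png')[250:340,310:400]
cv2.imwrite('pics/c9.png',np.hstack([cv2.resize(t,(390,341)),cv2.resize(s,(341,341))]))
E
```

```text
time: 10.95
ee_pos: [0.4166, -0.0426, 0.2113]
eef_rot: [[-0.753, 0.658, -0.0], [0.658, 0.753, -0.002], [-0.001, -0.002, -1.0]]
wrist_force: [-0.1, -0.7, 0.4]
width: 0.0601
```

View pics/c9.png

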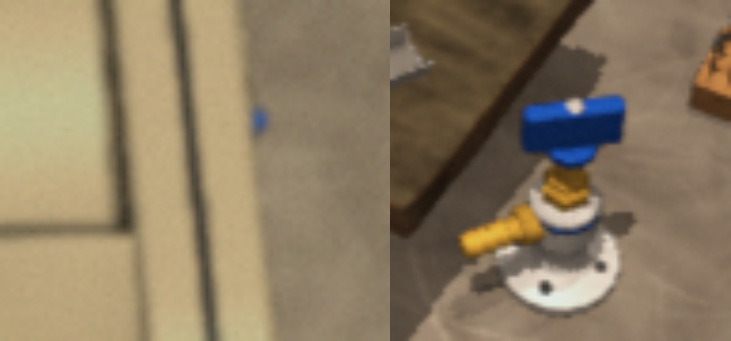

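View pics/wrist9.png

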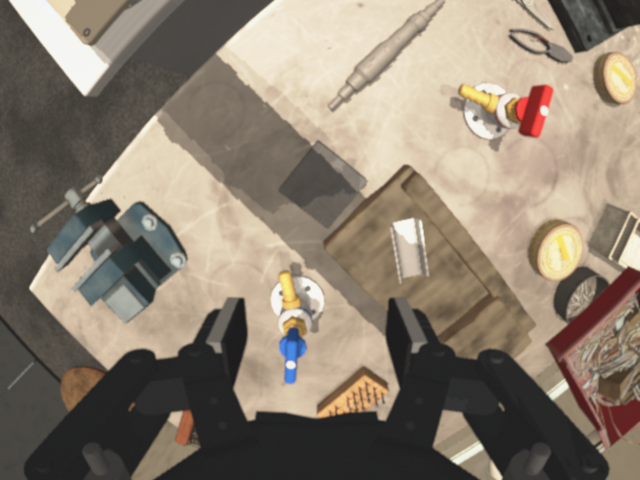

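View pics/top9.png

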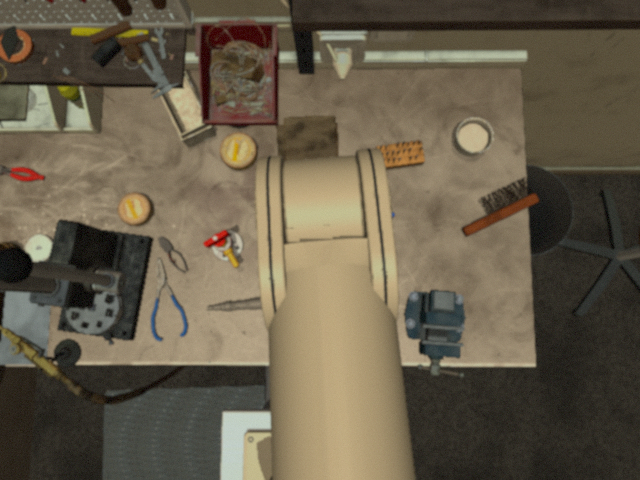

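Run:
```python
from h import *
k=341/90
for e in(((526,107),(622,100)),((523,112),(624,106)),((528,151),(622,143))):
    z=.123 if e[0][1]<140 else .099
    a,b=[plane('scene',((x-390)/k+310-.5,y/k+250-.5),z) for x,y in e]
    d=a-b;print(a,b,np.linalg.norm(d),np.degrees(np.arctan2(d[1],d[0])))
f=np.load('w9.npz');p,R=f['p'],f['R']
im=cv2.imread('pics/wrist9.png')[320:395,260:330];cv2.imwrite('pics/w9c.png',cv2.resize(im,None,fx=8,fy=8,interpolation=0))
```

```text
[ 0.47693871 -0.11639248  0.123     ] [ 0.50509425 -0.14872436  0.123     ] 0.042872882903768304 131.05028795835847
[ 0.47379512 -0.1168706   0.123     ] [ 0.50267745 -0.15121779  0.123     ] 0.04487669713501536 130.06026338294717
[ 0.47318538 -0.12130878  0.099     ] [ 0.50170607 -0.15319397  0.099     ] 0.04277961057105144 131.8120199626278
```

View pics/w9c.png

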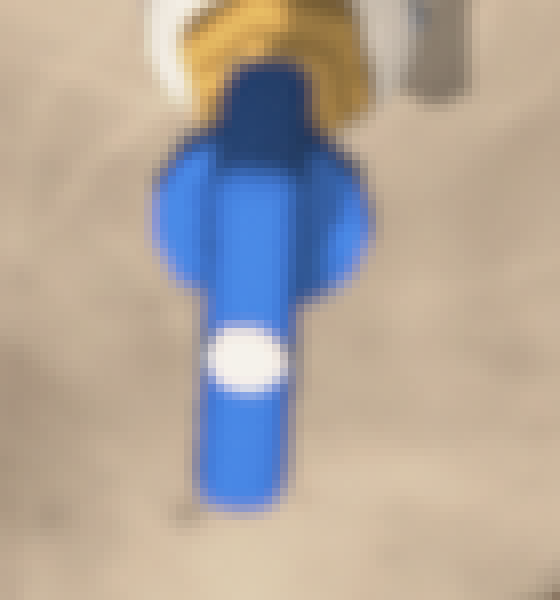

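Run:
```python
from h import *
f=np.load('w9.npz');p,R=f['p'],f['R']
g=lambda x,y,z:wplane((260+x/8-.5,320+y/8-.5),z,p,R)
a,b,c=g(257,168,.123),g(243,495,.123),g(247,358,.124)
d=a-b;print(a,b,c,np.linalg.norm(d),np.degrees(np.arctan2(d[1],d[0])))
for l,m in (((296,175),(287,490)),((217,175),(202,490))):
    d=g(*l,.123)-g(*m,.123);print(np.degrees(np.arctan2(d[1],d[0])))
# dot height: wrist+scene
k=341/90;A=np.zeros((3,3));B=np.zeros(3)
for o,d in(wray((260+247/8-.5,320+358/8-.5),p,R),ray('scene',((574-390)/k+309.5,106/k+249.5))):
    d=d/np.linalg.norm(d);M=np.eye(3)-np.outer(d,d);A+=M;B+=M@o
print('dot',np.linalg.solve(A,B))
ax=np.array([.4888,-.1357])
# nozzle tip, wrist9 (287,272); w3 (257,223) ; w2
for px,P in(((286.5,272),f),((258,223),np.load('w3.npz')),((350,223),np.load('w2.npz'))):
    n=wplane(px,.045,P['p'],P['R'])[:2]-ax;print(np.linalg.norm(n),np.degrees(np.arctan2(n[1],n[0]))-90)
n=plane('scene',((467-390)/k+309.5,245/k+249.5),.045)[:2]-ax;print('scene',np.linalg.norm(n),np.degrees(np.arctan2(n[1],n[0]))-90)
```

```text
[ 0.46930759 -0.11489771  0.123     ] [ 0.49987261 -0.14546403  0.123     ] [ 0.485821   -0.13161207  0.124     ] 0.04322638034290178 134.99877882445338
136.04222279909152
134.38959294064924
dot [ 0.48822915 -0.13315575  0.1225892 ]
0.055742375656576804 55.27751662647913
0.05181813825317605 60.904754872421364
0.05132179042442306 61.032908310824666
scene 0.05031192284212267 56.23692284339509
```

The checks agree: the bar is at about 131–136° against a shut direction of about 58°, so roughly 1.3 rad open. Its top is at about 0.123 m, the full rise. The red knob looks unmoved, so I'm handing in.

```bash
python3 -c "
from bench import arm
o=arm.get_obs();print(o['time'],o['wrist_force'],abs(o['qd']).max());print(arm.hand_in())"
```

```text
11.1 [-0.07069871 -0.72459356 -0.47324672] 1.3591492549537596
the job is handed in; nothing more can be done
None
```

The blue air valve is open to its stop. I gripped the bar from above and turned it about 72° anticlockwise, rising about 13 mm with the stem. Then I released it and moved the hand clear. I handed in at 11.1 s.

**Checks that agreed:**
- At the end of the turn the moment jumped from about 0.17 to 0.96 N m and the bar skewed slightly in the pads, which shows the hard stop.
- After release, the pictures put the bar about 75° (±4°) from its shut direction; full opening is 74.5°. The knob's top is at about 0.123 m, which matches the full 13 mm rise.
- The red valve was never touched and looks unchanged in the final pictures. Wrist force was near zero after release.

**Checks that failed or disagreed:**
- **First grasp:** it closed on air above the knob. The pictures put the fingertips about 40 mm higher than the reported pose and stated tip distance gave. I lowered the hand by what the pictures showed, and the second grasp held.
- **Bar angle:** the scene camera read about 131° and the wrist camera about 135°. I take that spread as measurement error.

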